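# Show both faces of a near-vision test plaque

## Robot

A 7-joint arm with a two-finger parallel gripper is mounted at the origin on the work surface. World frame = base frame: x ahead of the robot, y to its left, z up, the work surface at z = 0. Lengths are in mm, angles in rad, forces in N, time in s.
With the tool pointing down it reaches from about 400 to 875 mm from the base axis. Payload 4.4 kg.
Tool frame: the origin (TCP) lies between the finger pads; the fingertips stand 17 mm ahead of it and the grasp point (between the pads) lies 2 mm behind it; z points along the fingers, y is the line along which they close (so a half turn about z gives the same grasp; the last joint's range is limited). The gripper opens to 85 mm and grips with 20 to 120 N. Pads are 22 mm wide; open, the fingers measure 114 mm over their backs; the gripper's body (76 mm by 85 mm) begins 54 mm behind the grasp point. The pads swing forward as they close: fully open they stand 13 mm farther back than shut.
Start: joints at [-1.334, 0.628, 0.038, 1.517, -0.027, 0.996, -0.02], TCP at [193.803, 620.45, 248.313] pointing down, gripper open.
Joint ranges: [-3.06, 3.06], [-0.37, 2.12], [-1.25, 1.32], [0.18, 2.47], [-1.1, 4.24], [0.23, 1.98], [-2.94, 2.94]. Speed limits (rad/s): [2.57, 2.57, 3.14, 3.14, 3.14, 3.14, 3.14].

## Interface

Orientations are given as [roll, pitch, yaw] about the fixed x, y, z axes, in that order (R = Rz(yaw) Ry(pitch) Rx(roll)).
In Python, from cell import sensors, get_image, ctrl gives the robot as it stands.
- The arm moves only by the tool send_rows, never from a script. Its argument "series" is a list of rows, each a list of 3 entries, a list of its own where there are three numbers: the finger opening in mm, from 0 to 85.4, then the shift along the world's x, y, z in units of 60 mm (1.0 is 60 mm), then the turn, a rotation vector about the world's x, y, z in units of 5 degrees (1.0 is 5 degrees). A call has 1 to 8 rows; each row shifts and turns the commanded pose from where the row before left it; what a row does not reach is not made up. A row lasts 1/8 s, in which the tool goes at most 62.5 mm and 10.7 degrees, less where a joint would pass 70% of its speed; a pose out of reach is approached as far as the arm can. A call is refused whole if a number of a shift passes 1 or a number of a turn 1, either way. A call with a gripper value outside its range is refused whole. The fingers move at their own pace and stop on an object; the grip force is fixed at half the most. Time passes only in rows, so rows that do not move let the fingers close. It gives the time, the measured TCP pose, the force, the opening and the grip force at its end, in the units of the state.
- sensors.read_state(): the state, without advancing time (a new reading comes with each control period).
- get_image(name): name is "scene" or "top"; returns a dict with "img" (384x512x3 uint8, red, green, blue), "depth" (384x512 float32, mm along the optical axis (not along the pixel's ray), 0 where there is no reading), "vfov" (degrees; the focal length in pixels is half the picture's height over the tangent of half this angle, whatever the lens; pixels are square), "cx", "cy" (the principal point, pixels), "world_to_cam" (4x4, takes a point from world to camera coordinates). Camera axes: x right, y down, z forward; pixel columns grow to the right and rows downward; lengths in mm; the calibration is good to about 2 mm. A picture is of the moment at which its call begins.
- ctrl.finish_job(): hands the job in; it is judged then, once.
The state is a dict: "clock": time; "qpos": joint angles; "qd": joint speeds; "tau": joint torques, N m; "eef_pos": TCP position; "tool_rot": TCP orientation; "force": force on the tool from outside, world axes, zero at the start; "torque": the same for the moment, N m; "width": finger opening in mm; "gripper_force": force on a finger pad.
Only numpy, scipy, OpenCV 4.12 (cv2) and the standard library are available. Lean on these libraries where they do the work, as an engineer would, in place of code of your own. Each camera call takes 0.05 s, during which the arm holds its last target. There are 200 camera calls.

## Task

Set up the near-vision test: draw the plaque with the yellow top edge up out of the slotted rack and lay it in the V-shaped cradle with its black-ring face showing, and let go so that it rests there for a moment. Then turn it over like a page, so that it lies in the cradle with the red-and-green face showing, and after that push the green lever of the lamp switch fully over, away from the robot. Leave the other two plaques in the rack and do not shift the other things on the desk.

Things in the scene. Friction and masses are not known exactly. Their poses are not given: they have to be found in the camera images.
- plaque: The plaque to use: stiff white plate, 110 (own x) x 8 (own y, thickness) x 90 mm (own z), about 90 g, starting upright in a rack slot. Origin: middle of its lower long edge; own z runs to the far, yellow-striped edge. Own +y is the normal of the white face with three black broken rings, own -y of the half red, half green face. At the start the ring face looks to the rack's +y side.
- plaque_mid (a point): Centre of the yellow-edged plaque (45 mm from its origin along own z).
- plaque_blue: Another plaque of the same size with a blue top edge, standing in another slot of the rack; origin at the middle of its lower edge. Leave it there.
- plaque_black: Another plaque of the same size with a black top edge, standing in the third slot of the rack; origin at the middle of its lower edge. Leave it there.
- rack: Fixed grey rack, 126 (own x) x 166 (own y) x 48 mm high, origin at the centre of its underside. Three 11 mm slots run along own x at own y = -52, 0, +52 mm, floor 10 mm and mouth 45 mm above the desk, closed at the ends. A plaque stands loosely in each (may lean a few degrees), 55 mm out of the mouth, its top 100 mm above the desk; 44 mm are free between neighbours.
- cradle: Fixed white V-shaped cradle, 130 mm long (own x), origin at the centre of its underside. A groove runs along own x at own y = 0. From each side of it a bay slopes up and outward at 30 degrees, from 9 mm off the middle (20 mm high) to 48 mm off the middle (42 mm high): blue face on the own +y side, black face on the own -y side. Either bay may be used for either face.
- cradle_groove (a point): Middle of the groove's floor, 14 mm above the desk; the groove is 18 mm wide and 6 mm deep. A plaque stands or lies with a long edge in it and turns about it as about a hinge. Standing with the ring face to the cradle's +y and tipped to own -y, it comes to lie ring face up on the black bay.
- cradle_rim (a point): Middle of the black (own -y) bay's outer rim. A plaque lying in a bay slopes at about 30 degrees and its free long edge overhangs this rim by about 28 mm: the underside of that edge is then about 57 mm above the desk, 75 mm from the middle of the groove, so that a finger can go under it and pry it up.
- switch (a joint): Lamp switch lever: 0 rad leaning towards its own -x (off), 1.0 rad fully over to own +x (on). It stays where it is left.
- switch_tip (a point): Tip of the green lever, the centre of a green ball 26 mm across, 70 mm from the hinge, which lies 22 mm above the desk over the middle of the housing. The lever leans 0.5 rad to the robot side of upright at joint 0 and 0.5 rad beyond upright at 1.0; it moves with a force of about 1 N.
- switch_base: Housing block of the lamp switch, fixed; 70 x 50 mm, 25 mm high; origin at the centre of its underside. The lever swings over from its own -x (towards the robot) to its own +x.
- remote: Black remote control, 150 x 45 x 18 mm, lying on the desk; origin at the centre of its underside.
- spray: White bottle with blue cap, 48 mm across, 130 mm high, standing; origin at the centre of its underside.
- glasses_case: Blue spectacle case, 160 x 60 x 36 mm; origin at the centre of its underside.
- lens_box: Red carton, 70 x 100 x 30 mm; origin at the centre of its underside.
- occluder: Black eye-occluder paddle lying flat, about 165 mm long, 9 mm thick; origin on its underside between handle and disc.
Things that resemble listed ones, but are neither listed nor needed, are in the scene too. What is shaped like the cradle but purple is not meant. What is shaped like the switch_base but pink is not meant.

How it is judged (in metres and radians):
On the way, in this order (a step that is already met when the one before it is completed fails the run):
1. the yellow-edged plaque has been drawn up clear of its slot (z of plaque in the frame of rack above 0.047 m), for 0.1 s.
2. it lies released and at rest in the cradle with the ring face up (angle between plaque's own y axis and vertical below 0.75 rad and x of plaque_mid in the frame of cradle between -0.03 and 0.03 m and y of plaque_mid in the frame of cradle between -0.06 and 0.06 m and z of plaque_mid in the frame of cradle between 0.02 and 0.055 m and angle between the x axis of plaque and the x axis of cradle, either way round below 0.2 rad and linear speed of plaque below 0.03 m/s and angular speed of plaque below 0.3 rad/s and contact force between the fingers and plaque below 0.1 N), for 0.3 s.
3. it has been turned over and lies released and at rest in the cradle with the red-and-green face up, the switch still off (angle between plaque's own y axis and vertical above 2.39 rad and x of plaque_mid in the frame of cradle between -0.03 and 0.03 m and y of plaque_mid in the frame of cradle between -0.06 and 0.06 m and z of plaque_mid in the frame of cradle between 0.02 and 0.055 m and angle between the x axis of plaque and the x axis of cradle, either way round below 0.2 rad and linear speed of plaque below 0.03 m/s and angular speed of plaque below 0.3 rad/s and contact force between the fingers and plaque below 0.1 N and value of joint switch below 0.5 rad), for 0.3 s.
4. the switch lever has been pushed fully over (value of joint switch above 0.85 rad), for 0.2 s.
At the end, for the whole second after the job is handed in: The plaque lies released, at rest in the cradle, colour face up (normal within 43 deg of up), centre within 30 mm along and 60 mm across the groove, 20-55 mm high, long edge within 0.2 rad of the groove; switch at 0.85 rad or more; other plaques moved under 15 mm, other loose things under 30 mm (angle between plaque's own y axis and vertical above 2.39 rad and x of plaque_mid in the frame of cradle between -0.03 and 0.03 m and y of plaque_mid in the frame of cradle between -0.06 and 0.06 m and z of plaque_mid in the frame of cradle between 0.02 and 0.055 m and angle between the x axis of plaque and the x axis of cradle, either way round below 0.2 rad and linear speed of plaque below 0.03 m/s and angular speed of plaque below 0.3 rad/s and contact force between the fingers and plaque below 0.1 N and value of joint switch above 0.85 rad and distance of each of plaque_blue, plaque_black from where it was at the start of the episode below 0.015 m and distance of each of remote, spray, glasses_case, lens_box, occluder from where it was at the start of the episode below 0.03 m); the robot touches nothing.
It fails at once if another plaque drawn or knocked out of place (more than 25 mm) (distance of any of plaque_blue, plaque_black from where it was at the start of the episode above 0.025 m).
It fails at once if another thing on the desk shifted by more than 40 mm (distance of any of remote, spray, glasses_case, lens_box, occluder from where it was at the start of the episode above 0.04 m).
It also fails if it takes over 64 s, if anything falls off the work surface, if the arm or the gripper's body presses on something with over 40 N, if the wrist force passes 120 N, or if a joint passes its speed limit or range.

## Working session

There is one attempt and no reset: what is moved stays moved. The work goes in short steps, Python scripts to look and compute and a tool call to move; the robot and the scene stay as the last step left them, time stands still between calls to the robot, and variables do not carry over. Pictures are saved under pics/ and viewed, at most 10 in all, crops included, and the job is handed in when it is done.

Besides the shell and the picture viewer there is one more tool, called after "Call:" as name(argument=value, ...) on one line, values as JSON. send_rows: Moves the arm, as the interface text tells. Its arguments: {"type":"object","properties":{"series":{"type":"array"}},"required":["series"]}

```bash
mkdir -p pics
cat > h.py <<'E'
import numpy as np,cv2
from cell import sensors,get_image,ctrl
def grab(n,save=None):
    d=get_image(n)
    if save: cv2.imwrite('pics/'+save,d['img'][:,:,::-1])
    return d
def world(d,mask=None):
    """HxWx3 world points from depth"""
    h,w=d['depth'].shape; f=h/2/np.tan(np.radians(d['vfov'])/2)
    v,u=np.mgrid[:h,:w]; z=d['depth']
    P=np.stack([(u-d['cx'])*z/f,(v-d['cy'])*z/f,z,np.ones_like(z)],-1)
    return (P@np.linalg.inv(d['world_to_cam']).T)[...,:3]
E
python3 - <<'E'
from h import *
a=grab('scene');b=grab('top')
np.savez('im0.npz',si=a['img'],ti=b['img'],sw=world(a),tw=world(b))
cv2.imwrite('pics/a.png',np.hstack([a['img'],])[:,:,::-1]);cv2.imwrite('pics/b.png',b['img'][:,:,::-1])
print(a['vfov'],b['vfov'],(a['depth']>0).mean(),(b['depth']>0).mean());print(np.linalg.inv(a['world_to_cam']).round(2),np.linalg.inv(b['world_to_cam']).round(2));print(sensors.read_state())
E
```

```text
54.9145596576393 43.41093645533607 0.9959564208984375 0.9961191813151041
[[ 5.00000e-01  7.10000e-01 -5.00000e-01  1.15664e+03]
 [ 8.70000e-01 -4.10000e-01  2.90000e-01 -3.59740e+02]
 [ 0.00000e+00 -5.70000e-01 -8.20000e-01  1.07098e+03]
 [ 0.00000e+00  0.00000e+00  0.00000e+00  1.00000e+00]] [[ 1.00000e-02 -1.00000e+00  9.00000e-02  4.26420e+02]
 [-1.00000e+00 -1.00000e-02 -0.00000e+00  1.76400e+01]
 [ 0.00000e+00 -9.00000e-02 -1.00000e+00  1.61557e+03]
 [ 0.00000e+00  0.00000e+00  0.00000e+00  1.00000e+00]]
{'clock': 0.1, 'qpos': array([-1.33380107,  0.6292571 ,  0.0384416 ,  1.5182627 , -0.02702234,
        0.99627474, -0.01998934]), 'qd': array([ 0.0002562 , -0.00109075, -0.00017556, -0.00204871, -0.00111764,
       -0.00173273, -0.00073026]), 'tau': array([ 3.02986329e-03, -5.64522350e+01,  1.23046875e+00, -1.93969023e+01,
        1.12983951e-02,  5.41067348e-03,  7.67793466e-06]), 'eef_pos': array([193.6305088 , 619.94419923, 247.48039324]), 'tool_rot': array([-3.13990826e+00, -3.78281879e-06,  2.83879858e+00]), 'force': array([-0.31492886, -0.64079464, -0.28510432]), 'torque': array([-0.00514725, -0.03765675, -0.05619966]), 'gripper_force': 0.0, 'width': 85.38160062387368}
```

View pics/a.png

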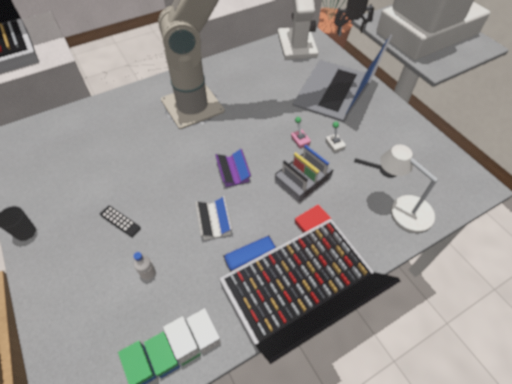

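View pics/b.png

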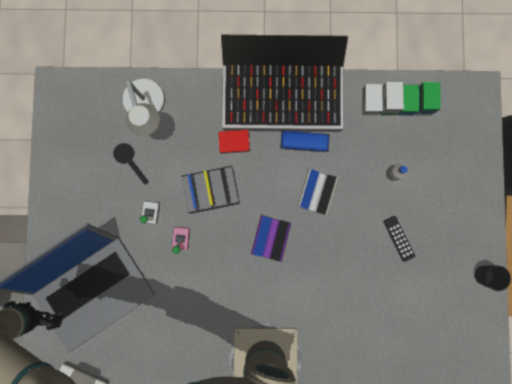

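The scene view shows the rack at about (303,175) with the yellow plaque in the middle, the cradle at (214,218), the real switch at (336,138), and the pink decoy at (301,134). In the top view the rack is at (210,188), the cradle at (319,191), the switch at (150,212), and the purple decoy cradle at (272,238).

```bash
cat > m.py <<'E'
from h import *
z=np.load('im0.npz')
def comp(name,img,W,m,roi):
    u0,v0,u1,v1=roi; k=np.zeros(m.shape,bool);k[v0:v1,u0:u1]=m[v0:v1,u0:u1]
    n,l,s,c=cv2.connectedComponentsWithStats(k.astype(np.uint8))
    if n<2: print(name,'none');return
    k=l==1+np.argmax(s[1:,4]); P=W[k]; r=cv2.minAreaRect(P[:,:2].astype(np.float32))
    x=P[:,:2]-P[:,:2].mean(0);e=np.linalg.svd(x,full_matrices=False)[2][0]
    print(name,k.sum(),'mean',P.mean(0).round(1),'zrange',np.percentile(P[:,2],[2,50,98]).round(1),'rect',np.round(r[0],1),np.round(r[1],1),'long axis deg',np.degrees(np.arctan2(e[1],e[0])).round(1))
for t,rr in (('t',dict(rack=(175,155,248,220),cr=(292,160,346,222),sw=(136,195,163,228))),('s',dict(rack=(268,140,340,205),cr=(190,190,238,245),sw=(322,115,350,156)))):
    I=z[t+'i'];W=z[t+'w'];H=cv2.cvtColor(I,cv2.COLOR_RGB2HSV).astype(int);h,s,v=H[...,0],H[...,1],H[...,2]
    print(t,'desk z',np.percentile(W[240:260,200:220,2],[5,50,95]) )
    blue=(h>105)&(h<130)&(s>120)
    comp('yellow',I,W,(h>20)&(h<35)&(s>100),rr['rack'])
    comp('blue edge',I,W,blue,rr['rack'])
    comp('rack all',I,W,W[...,2]>25,rr['rack'])
    comp('rack>70',I,W,W[...,2]>85,rr['rack'])
    comp('cr blue',I,W,blue,rr['cr'])
    comp('cr black',I,W,v<70,rr['cr'])
    comp('cr all',I,W,W[...,2]>10,rr['cr'])
    comp('lever',I,W,(h>45)&(h<80)&(s>110),rr['sw'])
    comp('sw house',I,W,(s<40)&(v>150),rr['sw'])
    comp('sw hi',I,W,(W[...,2]>12)&(W[...,2]<32),rr['sw'])
T=z['ti'];S=z['si']
A=cv2.resize(T[150:230,130:350],None,fx=3.6,fy=3.6,interpolation=cv2.INTER_CUBIC)
B=cv2.resize(S[110:250,180:360],None,fx=2.2,fy=2.2,interpolation=cv2.INTER_CUBIC)
C=np.zeros((A.shape[0]+B.shape[0],800,3),np.uint8);C[:A.shape[0],:A.shape[1]]=A;C[A.shape[0]:,:B.shape[1]]=B
cv2.imwrite('pics/c.png',C[:600,:,::-1])
E
python3 m.py
```

```text
t desk z [-4.96371077  1.30660698  7.9702225 ]
yellow 126 mean [554.2 188.1  96. ] zrange [ 48.4 100.1 107.7] rect [551.7 190.8] [108.5  14.8] long axis deg -168.0
blue edge 96 mean [542.8 238.4 100.9] zrange [ 91.4 101.6 107.4] rect [541.7 238.2] [104.1   8.3] long axis deg -168.0
rack all 1989 mean [550.5 185.8  65.7] zrange [ 37.5  47.7 106. ] rect [512.4 150.1] [221.  225.5] long axis deg 94.1
rack>70 113 mean [539.7 236.2 113.8] zrange [ 86.4 101.4 107.7] rect [480.5 155.8] [286.8  76.2] long axis deg -152.1
cr blue 291 mean [ 556.2 -137.9   33. ] zrange [21.6 32.9 45.1] rect [ 556.8 -138.4] [ 26.5 127.1] long axis deg 163.2
cr black 323 mean [ 538.5 -190.8   47.2] zrange [21.5 32.  45.4] rect [ 484.4 -123.8] [ 88.3 292.7] long axis deg 152.1
cr all 1243 mean [ 547.  -165.2   38. ] zrange [11.3 31.3 46.9] rect [ 497.3 -125.5] [139.1 287.7] long axis deg 151.5
lever 37 mean [453.4 389.   99.9] zrange [ 93.8 100.2 107.2] rect [453.7 389.8] [19.7 19. ] long axis deg -170.1
sw house 148 mean [485.2 384.3  26.2] zrange [17.8 26.1 34.9] rect [476.5 389. ] [49.6 67.6] long axis deg -16
[... 616 characters left out ...]
is deg 11.9
cr blue 223 mean [ 562.4 -143.8   37.3] zrange [25.4 32.6 40.6] rect [ 830.5 -235.2] [ 25.5 697.6] long axis deg -18.6
cr black 168 mean [ 544.1 -197.5   31.8] zrange [24.4 32.  39.2] rect [ 543.1 -197.2] [ 17.6 117.6] long axis deg -16.8
cr all 1172 mean [ 555.5 -172.3   33.5] zrange [11.6 30.3 43.8] rect [ 820.9 -251. ] [103.9 705.6] long axis deg -17.1
lever 5 mean [457.6 380.5  96.4] zrange [93.7 95.6 99.6] rect [457.3 379.8] [8.  2.8] long axis deg 41.4
sw house 762 mean [453.2 400.6  11. ] zrange [-4.2  0.8 30.5] rect [784.   84.7] [ 127.9 1152.9] long axis deg -43.4
sw hi 168 mean [481.9 375.9  23.7] zrange [13.  24.8 30.5] rect [474.  382.6] [54.7 72.4] long axis deg 12.8
```

View pics/c.png

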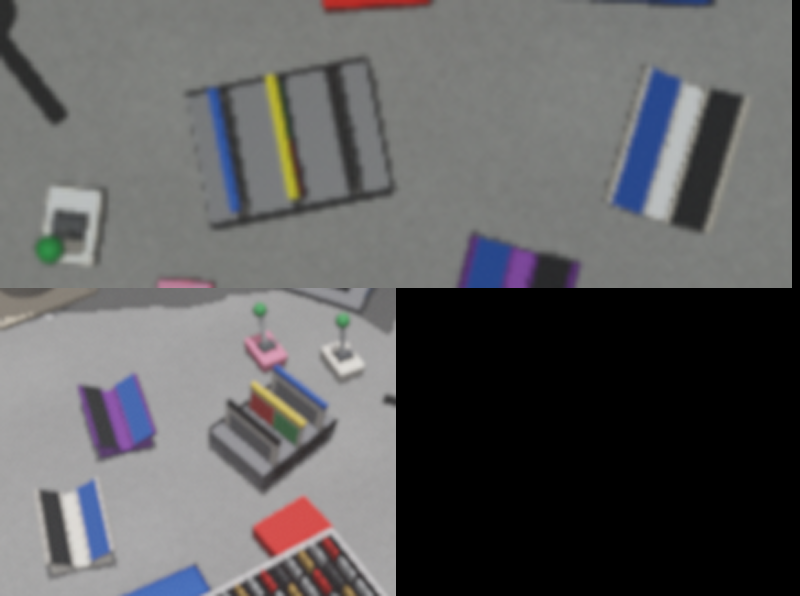

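The crop shows the red and green face turned toward the scene camera (world -y), so the ring face looks toward +y. The rack is yawed about +12° and the cradle about -17°, with blue on its +y side. I'll refine the cradle position and check obstacle heights before moving.

Run:
```python
from h import *
z=np.load('im0.npz')
def f(I,W,m,roi,zr):
    u0,v0,u1,v1=roi;k=np.zeros(m.shape,bool);k[v0:v1,u0:u1]=True
    k&=m&(W[...,2]>zr[0])&(W[...,2]<zr[1]);P=W[k]
    return k.sum(),P.mean(0).round(1)
for t,rk,cr in (('t',(175,155,248,220),(300,165,340,216)),('s',(268,140,340,205),(194,194,233,243))):
    I=z[t+'i'];W=z[t+'w'];H=cv2.cvtColor(I,cv2.COLOR_RGB2HSV).astype(int);h,s,v=H[...,0],H[...,1],H[...,2]
    blue=(h>105)&(h<130)&(s>120)
    print(t,'blue',f(I,W,blue,cr,(18,48)),'black',f(I,W,v<70,cr,(18,48)),'yellow',f(I,W,(h>20)&(h<35)&(s>100),rk,(92,108)),'blk edge',f(I,W,(v<60),rk,(90,110)))
W=z['tw'];print('laptop z',np.nanmax(W[225:300,5:110,2]),'lamp',W[70:140,120:165,2].max(),'case',W[30:130,220:350,2].max())
```

```text
t blue (np.int64(289), array([ 556.2, -138. ,   33. ])) black (np.int64(318), array([ 539.7, -192.8,   32.4])) yellow (np.int64(96), array([554.1, 188.4, 101. ])) blk edge (np.int64(67), array([562.5, 135.7, 101.5]))
s blue (np.int64(222), array([ 559.7, -142.8,   32.6])) black (np.int64(168), array([ 544.1, -197.5,   31.8])) yellow (np.int64(93), array([558.3, 184.2,  98.7])) blk edge (np.int64(1), array([534.9, 124.1, 100.7]))
laptop z 1615.574776778456 lamp 1615.574776778456 case 1615.574776778456
```

Call:
send_rows(series=[[40,[0,-0.5,0.8],[0,0,0]],[40,[0,-0.9,0.3],[0,0,0]],[40,[0.5,-0.8,0],[0,0,1]],[40,[0.6,-0.8,0],[0,0,1]],[40,[0.7,-0.7,0],[0,0,1]],[40,[0.7,-0.7,0],[0,0,1]],[40,[0.7,-0.7,0],[0,0,1]],[40,[0.7,-0.7,0],[0,0,0.86]]])

```text
clock: 1.1
eef_pos: [428.8, 270.9, 314.2]
tool_rot: [3.142, -0.0, -2.93]
force: [0.8, 2.5, 0.2]
width: 40.0
gripper_force: 0.0
```

Call:
send_rows(series=[[40,[0.9,-0.6,-0.2],[0,0,0]],[40,[0.9,-0.6,-0.4],[0,0,0]],[40,[0.32,-0.21,-0.7],[0,0,0]],[40,[0,0,-0.8],[0,0,0]],[40,[0,0,0],[0,0,0]]])

```text
clock: 1.72
eef_pos: [544.1, 192.0, 187.8]
tool_rot: [-3.14, -0.009, -2.933]
force: [0.0, -0.6, 0.3]
width: 40.2
gripper_force: 0.0
```

Run:
```python
from h import *
a=grab('scene');b=grab('top')
print(sensors.read_state()['eef_pos'])
A=cv2.resize(a['img'][80:210,230:380],None,fx=2.6,fy=2.6,interpolation=cv2.INTER_CUBIC)
B=cv2.resize(b['img'][120:250,150:300],None,fx=2.6,fy=2.6,interpolation=cv2.INTER_CUBIC)
cv2.imwrite('pics/d.png',np.hstack([A,B])[:,:,::-1])
```

```text
[547.10524616 193.68903398 192.0213193 ]
```

View pics/d.png

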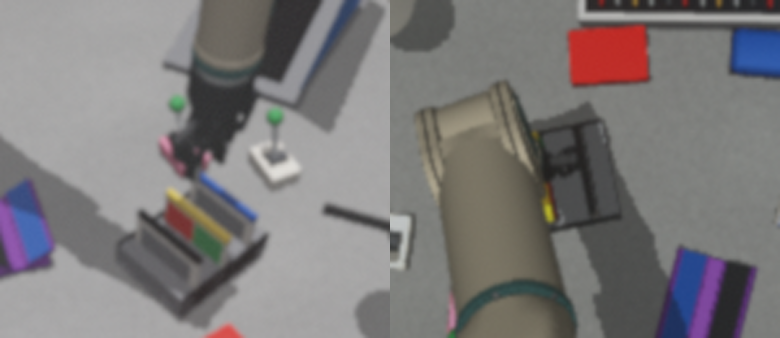

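The scene crop shows the gripper open above the rack, roughly over the yellow plaque and clear of it. I'll correct by (+9,-7) mm and go down.

Call:
send_rows(series=[[40,[0.15,-0.12,-0.3],[0,0,0]],[40,[0,0,-0.4],[0,0,0]],[40,[0,0,-0.4],[0,0,0]],[40,[0,0,-0.2],[0,0,0]],[40,[0,0,-0.15],[0,0,0]],[40,[0,0,0],[0,0,0]],[40,[0,0,0],[0,0,0]]])

```text
clock: 2.7
eef_pos: [556.5, 186.2, 105.0]
tool_rot: [3.141, 0.001, -2.933]
force: [-0.2, 0.3, 1.2]
width: 40.1
gripper_force: 0.0
```

Call:
send_rows(series=[[40,[0,0,-0.17],[0,0,0]],[40,[0,0,0],[0,0,0]],[0,[0,0,0],[0,0,0]],[0,[0,0,0],[0,0,0]],[0,[0,0,0],[0,0,0]],[0,[0,0,0],[0,0,0]],[0,[0,0,0],[0,0,0]]])

```text
clock: 3.58
eef_pos: [556.1, 186.2, 94.3]
tool_rot: [3.141, 0.001, -2.933]
force: [0.1, 0.2, 2.5]
width: 6.5
gripper_force: 60.9
```

Call:
send_rows(series=[[0,[0,0,0.2],[0,0,0]],[0,[0,0,0.4],[0,0,0]],[0,[0,0,0.5],[0,0,0]],[0,[0,0,0.5],[0,0,0]],[0,[0,0,0.4],[0,0,0]],[0,[0,0,0.2],[0,0,0]],[0,[0,0,0],[0,0,0]]])

```text
clock: 4.45
eef_pos: [556.2, 186.1, 226.8]
tool_rot: [3.141, 0.001, -2.933]
force: [0.2, 0.5, -1.1]
width: 6.6
gripper_force: 60.6
```

Run:
```python
from h import *
a=grab('scene')
print(sensors.read_state()['eef_pos'])
A=cv2.resize(a['img'][80:210,230:380],None,fx=3,fy=3,interpolation=cv2.INTER_CUBIC)
cv2.imwrite('pics/e.png',A[:,:,::-1])
```

```text
[555.6084262  185.91550193 225.82596433]
```

View pics/e.png

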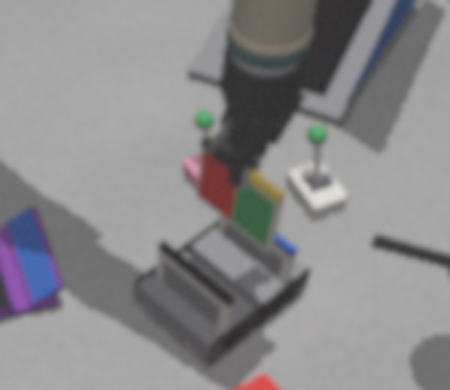

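The picture shows the yellow plaque clear of the rack and hanging straight. I'll carry it to the cradle.

Call:
send_rows(series=[[0,[0,-0.4,0],[0,0,-0.5]],[0,[0,-0.8,0],[0,0,-1]],[0,[0,-0.9,0],[0,0,-1]],[0,[0,-0.9,0],[0,0,-1]],[0,[0,-0.9,0],[0,0,-1]],[0,[0,-0.9,0],[0,0,-1]],[0,[-0.1,-0.8,0],[0,0,-0.26]],[0,[0,-0.3,0],[0,0,0]]])

```text
clock: 5.5
eef_pos: [547.3, -173.5, 225.2]
tool_rot: [-3.139, -0.002, 2.84]
force: [-0.3, -0.2, -1.5]
width: 6.9
gripper_force: 60.6
```

Call:
send_rows(series=[[0,[0,0,-0.5],[0,0,0]],[0,[0,0,-0.5],[0,0,0]],[0,[0,0,-0.2],[0,0,0]],[0,[0,0,0],[0,0,0]],[0,[0,0,0],[0,0,0]]])

```text
clock: 6.12
eef_pos: [550.6, -168.1, 155.0]
tool_rot: [3.142, 0.002, 2.848]
force: [0.6, 0.8, -0.5]
width: 6.6
gripper_force: 60.6
```

Run:
```python
from h import *
a=grab('scene');b=grab('top')
np.savez('im1.npz',si=a['img'],ti=b['img'],sw=world(a),tw=world(b))
print(sensors.read_state())
A=cv2.resize(a['img'][110:260,140:290],None,fx=2.6,fy=2.6,interpolation=cv2.INTER_CUBIC)
B=cv2.resize(b['img'][120:270,240:390],None,fx=2.6,fy=2.6,interpolation=cv2.INTER_CUBIC)
cv2.imwrite('pics/f.png',np.hstack([A,B])[:,:,::-1])
for t,r in (('si',(140,110,290,260)),):
    I=a['img'];W=world(a);H=cv2.cvtColor(I,cv2.COLOR_RGB2HSV).astype(int);h,s,v=H[...,0],H[...,1],H[...,2]
    k=np.zeros(h.shape,bool);k[110:260,140:290]=1
    for n,m in (('yellow',(h>20)&(h<35)&(s>100)),('red',((h<8)|(h>172))&(s>110)),('green',(h>45)&(h<80)&(s>80)),('blue',(h>105)&(h<130)&(s>120)&(W[...,2]<48)),('black',(v<60)&(W[...,2]<48)&(W[...,2]>18))):
        q=W[k&m];print(n,len(q),np.median(q,0).round(1) if len(q) else '')
        if n in('red','green'):
            q=q[q[:,2]>70];c=q.mean(0);e=np.linalg.svd(q-c,full_matrices=False)[2][2];print('  plane',c.round(1),e.round(3))
```

```text
{'clock': 6.225, 'qpos': array([ 0.14867329,  0.64537073,  0.15410958,  1.82364925, -0.1471437 ,
        0.68154296,  1.66331755]), 'qd': array([-0.00032144, -0.00034145,  0.0002481 ,  0.00363017, -0.00013405,
       -0.00117579, -0.00084895]), 'tau': array([ 1.31031411e-02, -5.19353628e+01,  2.79260471e+00, -1.45093524e+01,
        9.23017011e-03,  2.48960314e-03, -5.64712009e-04]), 'eef_pos': array([ 550.64320843, -168.13313347,  155.17621694]), 'tool_rot': array([3.14151184e+00, 2.04857642e-03, 2.84756366e+00]), 'force': array([ 1.35150821,  0.15038614, -0.43547969]), 'torque': array([-0.00868174, -0.03842826,  0.03232166]), 'gripper_force': 60.59746026992798, 'width': 6.478760390007483}
yellow 51 [ 551.9 -170.9  161.8]
red 21 [780.5 -93.5  65.5]
  plane [783.  -93.8  77.2] [-0.071  0.997  0.027]
green 0 <stdin>:14: RuntimeWarning: Mean of empty slice.
  ret = um.true_divide(
Traceback (most recent call last):
IndexError: index 2 is out of bounds for axis 0 with size 0
```

View pics/f.png

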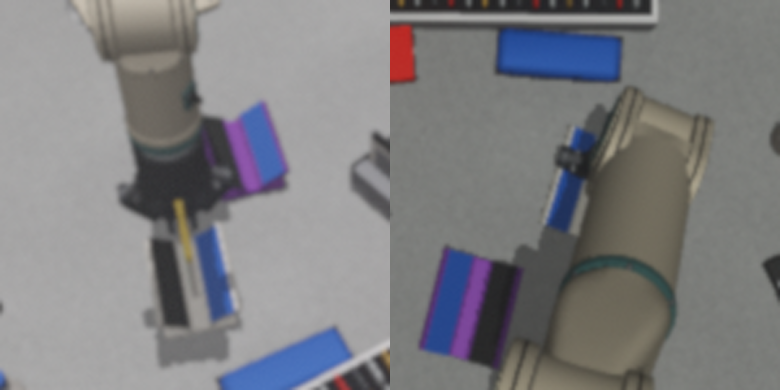

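The scene crop shows the yellow edge (about (185,225) in the crop) lined up over the groove; its measured offset across the groove is about 1 mm. I'll lower it and work out the tilt steps.

Call:
send_rows(series=[[0,[0,0,-0.3],[0,0,0]],[0,[0,0,-0.3],[0,0,0]],[0,[0,0,-0.2],[0,0,0]],[0,[0,0,-0.1],[0,0,0]],[0,[0,0,0],[0,0,0]],[0,[0,0,0],[0,0,0]]])

```text
clock: 6.98
eef_pos: [550.3, -168.1, 100.6]
tool_rot: [-3.142, 0.001, 2.847]
force: [-1.1, -0.7, -0.0]
width: 6.5
gripper_force: 60.6
```

```bash
cat > path.py <<'E'
import numpy as np,sys
# TCP path for tilting the plaque about the groove: cradle-frame (y,z) -> world steps in units
def at(t,r=84.3,z0=17.5): 
    a=np.radians(t); return np.array([5*t/60-r*np.sin(a), z0+abs(t)/60+r*np.cos(a)])
a,b,s=map(float,sys.argv[1:4]); r=float(sys.argv[4]) if len(sys.argv)>4 else 84.3
for t in np.arange(a,b,s):
    d=(at(t+s,r)-at(t,r))/60; print(int(t+s),[round(float(x),2) for x in (d[0]*.289,d[0]*.957,d[1])], at(t+s,r).round(1))
E
python3 path.py 0 60 5
```

```text
5 [-0.03, -0.11, -0.0] [ -6.9 101.6]
10 [-0.03, -0.11, -0.01] [-13.8 100.7]
15 [-0.03, -0.11, -0.03] [-20.6  99.2]
20 [-0.03, -0.11, -0.04] [-27.2  97. ]
25 [-0.03, -0.1, -0.05] [-33.5  94.3]
30 [-0.03, -0.1, -0.06] [-39.6  91. ]
35 [-0.03, -0.09, -0.06] [-45.4  87.1]
40 [-0.03, -0.09, -0.07] [-50.9  82.7]
45 [-0.02, -0.08, -0.08] [-55.9  77.9]
50 [-0.02, -0.07, -0.09] [-60.4  72.5]
55 [-0.02, -0.06, -0.1] [-64.5  66.8]
60 [-0.02, -0.06, -0.1] [-68.   60.6]
```

Call:
send_rows(series=[[0,[-0.03,-0.11,0.01],[0.957,-0.289,0]],[0,[-0.03,-0.11,-0.01],[0.957,-0.289,0]],[0,[-0.03,-0.11,-0.03],[0.957,-0.289,0]],[0,[-0.03,-0.11,-0.04],[0.957,-0.289,0]],[0,[-0.03,-0.1,-0.05],[0.957,-0.289,0]],[0,[-0.03,-0.1,-0.06],[0.957,-0.289,0]],[0,[0,0,0],[0,0,0]]])

```text
clock: 7.85
eef_pos: [538.7, -209.0, 89.1]
tool_rot: [2.618, -0.001, 2.842]
force: [-0.1, 0.2, 0.1]
width: 6.8
gripper_force: 60.6
```

Call:
send_rows(series=[[0,[-0.03,-0.09,-0.06],[0.957,-0.289,0]],[0,[-0.03,-0.09,-0.07],[0.957,-0.289,0]],[0,[-0.02,-0.08,-0.08],[0.957,-0.289,0]],[0,[-0.02,-0.07,-0.09],[0.957,-0.289,0]],[0,[-0.02,-0.06,-0.1],[0.957,-0.289,0]],[0,[0,0,0],[0,0,0]],[0,[0,0,0],[0,0,0]]])

```text
clock: 8.72
eef_pos: [532.5, -229.3, 65.7]
tool_rot: [2.185, -0.0, 2.849]
force: [-0.1, -0.5, 0.4]
width: 6.4
gripper_force: 60.8
```

Call:
send_rows(series=[[0,[-0.02,-0.06,-0.09],[0.957,-0.289,0]],[0,[0,0,0],[0,0,0]],[0,[0,0,0],[0,0,0]],[12,[0,0,0],[0,0,0]],[20,[0,0,0],[0,0,0]],[25,[0,0,0],[0,0,0]],[25,[0,0,0],[0,0,0]]])

```text
clock: 9.6
eef_pos: [530.7, -233.3, 59.9]
tool_rot: [2.095, -0.001, 2.848]
force: [-1.4, -0.5, -0.7]
width: 25.1
gripper_force: 0.0
```

Call:
send_rows(series=[[25,[-0.05,-0.17,0.1],[0,0,0]],[25,[-0.08,-0.25,0.15],[0,0,0]],[25,[-0.08,-0.25,0.15],[0,0,0]],[25,[0,0,0],[0,0,0]],[25,[0,0,0],[0,0,0]],[25,[0,0,0],[0,0,0]]])

```text
clock: 10.35
eef_pos: [518.1, -272.6, 83.8]
tool_rot: [2.094, -0.001, 2.849]
force: [0.6, -0.3, -0.2]
width: 24.6
gripper_force: 0.0
```

Run:
```python
from h import *
a=grab('scene');b=grab('top')
np.savez('im2.npz',si=a['img'],ti=b['img'],sw=world(a),tw=world(b))
print(sensors.read_state()['eef_pos'])
A=cv2.resize(a['img'][130:270,140:280],None,fx=2.8,fy=2.8,interpolation=cv2.INTER_CUBIC)
B=cv2.resize(b['img'][130:270,260:400],None,fx=2.8,fy=2.8,interpolation=cv2.INTER_CUBIC)
cv2.imwrite('pics/g.png',np.hstack([A,B])[:,:,::-1])
```

```text
[ 518.12083301 -272.80128244   83.7274995 ]
```

View pics/g.png

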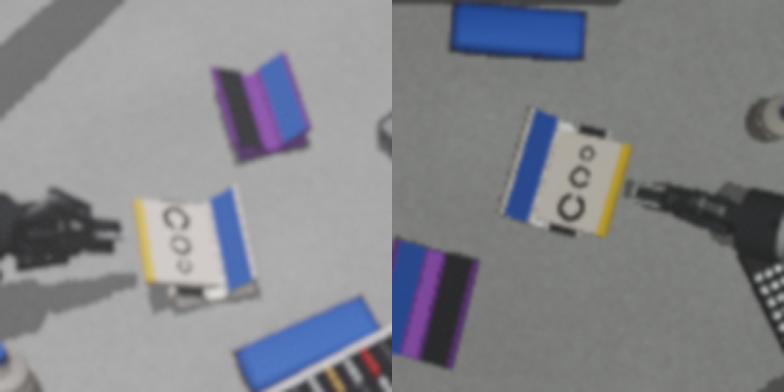

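Both views show the plaque lying in the black bay with the rings up and the gripper clear, and it has rested more than 0.3 s. I'll regrip the free edge.

Call:
send_rows(series=[[25,[0.08,0.25,-0.15],[0,0,0]],[25,[0.08,0.25,-0.15],[0,0,0]],[25,[0.05,0.17,-0.09],[0,0,0]],[25,[0,0,0],[0,0,0]],[0,[0,0,0],[0,0,0]],[0,[0,0,0],[0,0,0]],[0,[0,0,0],[0,0,0]],[0,[0,0,0],[0,0,0]]])

```text
clock: 11.45
eef_pos: [530.7, -233.7, 60.5]
tool_rot: [2.095, -0.0, 2.848]
force: [0.2, 0.0, -0.7]
width: 6.6
gripper_force: 62.7
```

```bash
python3 path.py 60 -60 -5
```

```text
55 [0.02, 0.06, 0.1] [-64.5  66.8]
50 [0.02, 0.06, 0.1] [-60.4  72.5]
45 [0.02, 0.07, 0.09] [-55.9  77.9]
40 [0.02, 0.08, 0.08] [-50.9  82.7]
35 [0.03, 0.09, 0.07] [-45.4  87.1]
30 [0.03, 0.09, 0.06] [-39.6  91. ]
25 [0.03, 0.1, 0.06] [-33.5  94.3]
20 [0.03, 0.1, 0.05] [-27.2  97. ]
15 [0.03, 0.11, 0.04] [-20.6  99.2]
10 [0.03, 0.11, 0.03] [-13.8 100.7]
5 [0.03, 0.11, 0.01] [ -6.9 101.6]
0 [0.03, 0.11, 0.0] [  0.  101.8]
-5 [0.03, 0.11, -0.0] [  6.9 101.6]
-10 [0.03, 0.11, -0.01] [ 13.8 100.7]
-15 [0.03, 0.11, -0.03] [20.6 99.2]
-20 [0.03, 0.11, -0.04] [27.2 97. ]
-25 [0.03, 0.1, -0.05] [33.5 94.3]
-30 [0.03, 0.1, -0.06] [39.6 91. ]
-35 [0.03, 0.09, -0.06] [45.4 87.1]
-40 [0.03, 0.09, -0.07] [50.9 82.7]
-45 [0.02, 0.08, -0.08] [55.9 77.9]
-50 [0.02, 0.07, -0.09] [60.4 72.5]
-55 [0.02, 0.06, -0.1] [64.5 66.8]
-60 [0.02, 0.06, -0.1] [68.  60.6]
```

Call:
send_rows(series=[[0,[0.01,0.05,0.13],[-0.957,0.289,0]],[0,[0.02,0.06,0.1],[-0.957,0.289,0]],[0,[0.02,0.07,0.09],[-0.957,0.289,0]],[0,[0.02,0.08,0.08],[-0.957,0.289,0]],[0,[0.03,0.09,0.07],[-0.957,0.289,0]],[0,[0.03,0.09,0.06],[-0.957,0.289,0]],[0,[0.03,0.1,0.06],[-0.957,0.289,0]],[0,[0.03,0.1,0.05],[-0.957,0.289,0]]])

```text
clock: 12.45
eef_pos: [542.1, -194.6, 99.4]
tool_rot: [2.795, 0.0, 2.847]
force: [0.3, 0.8, -1.4]
width: 6.7
gripper_force: 62.6
```

Call:
send_rows(series=[[0,[0.03,0.11,0.04],[-0.957,0.289,0]],[0,[0.03,0.11,0.03],[-0.957,0.289,0]],[0,[0.03,0.11,0.01],[-0.957,0.289,0]],[0,[0.03,0.11,0],[-0.957,0.289,0]],[0,[0,0,0],[0,0,0]],[0,[0,0,0],[0,0,0]]])

```text
clock: 13.2
eef_pos: [548.8, -169.2, 103.6]
tool_rot: [3.141, -0.001, 2.846]
force: [-0.2, 0.4, -0.7]
width: 6.7
gripper_force: 62.6
```

Call:
send_rows(series=[[0,[0.03,0.11,0],[-0.957,0.289,0]],[0,[0.03,0.11,-0.01],[-0.957,0.289,0]],[0,[0.03,0.11,-0.03],[-0.957,0.289,0]],[0,[0.03,0.11,-0.04],[-0.957,0.289,0]],[0,[0.03,0.1,-0.05],[-0.957,0.289,0]],[0,[0.03,0.1,-0.06],[-0.957,0.289,0]],[0,[0,0,0],[0,0,0]],[0,[0,0,0],[0,0,0]]])

```text
clock: 14.2
eef_pos: [559.4, -132.2, 92.4]
tool_rot: [-2.62, 0.0, 2.844]
force: [-0.4, -0.4, -0.3]
width: 6.3
gripper_force: 62.6
```

Call:
send_rows(series=[[0,[0.03,0.09,-0.06],[-0.957,0.289,0]],[0,[0.03,0.09,-0.07],[-0.957,0.289,0]],[0,[0.02,0.08,-0.08],[-0.957,0.289,0]],[0,[0.02,0.07,-0.09],[-0.957,0.289,0]],[0,[0.02,0.06,-0.1],[-0.957,0.289,0]],[0,[0,0,0],[0,0,0]],[0,[0,0,0],[0,0,0]]])

```text
clock: 15.08
eef_pos: [566.9, -108.5, 69.1]
tool_rot: [-2.184, 0.001, 2.844]
force: [-0.6, -0.8, -0.3]
width: 6.6
gripper_force: 62.6
```

Run:
```python
from h import *
s=sensors.read_state();print(s['qpos'].round(2),s['eef_pos'],s['tool_rot'])
```

```text
[-0.67  1.23  0.74  1.61  0.16  0.94  0.97] [ 566.93359899 -108.5029981    69.06721401] [-2.18445029e+00  1.36712961e-03  2.84429893e+00]
```

Call:
send_rows(series=[[0,[0.02,0.06,-0.12],[-0.957,0.289,0]],[0,[0,0,0],[0,0,0]],[0,[0,0,0],[0,0,0]],[12,[0,0,0],[0,0,0]],[20,[0,0,0],[0,0,0]],[25,[0,0,0],[0,0,0]],[25,[0,0,0],[0,0,0]]])

```text
clock: 15.95
eef_pos: [568.5, -103.1, 61.2]
tool_rot: [-2.095, 0.001, 2.848]
force: [0.1, 0.7, -0.2]
width: 25.4
gripper_force: 0.0
```

Call:
send_rows(series=[[25,[0.05,0.17,0.1],[0,0,0]],[25,[0.08,0.25,0.15],[0,0,0]],[25,[0.08,0.25,0.15],[0,0,0]],[25,[0,0,0],[0,0,0]],[25,[0,0,0],[0,0,0]],[25,[0,0,0],[0,0,0]]])

```text
clock: 16.7
eef_pos: [580.5, -63.6, 84.9]
tool_rot: [-2.094, 0.0, 2.847]
force: [0.0, -0.0, -0.5]
width: 25.1
gripper_force: 0.0
```

Run:
```python
from h import *
a=grab('scene');b=grab('top')
np.savez('im3.npz',si=a['img'],ti=b['img'],sw=world(a),tw=world(b))
A=cv2.resize(a['img'][100:260,140:340],None,fx=2,fy=2,interpolation=cv2.INTER_CUBIC)
B=cv2.resize(b['img'][130:290,170:370],None,fx=2,fy=2,interpolation=cv2.INTER_CUBIC)
cv2.imwrite('pics/i.png',np.hstack([A,B])[:,:,::-1])
for d in (a,b):
    I=d['img'];W=world(d);H=cv2.cvtColor(I,cv2.COLOR_RGB2HSV).astype(int);h,s,v=H[...,0],H[...,1],H[...,2]
    k=(((h<8)|(h>172)|((h>45)&(h<80)))&(s>110)&(np.linalg.norm(W[...,:2]-[555,-150],axis=-1)<80)&(W[...,2]>10))
    q=W[k];c=q.mean(0);e=np.linalg.svd(q-c,full_matrices=False)[2];print(len(q),c.round(1),e[2].round(3),e[0].round(2))
```

```text
330 [ 551.4 -141.2   41.8] [-0.141 -0.463  0.875] [ 0.96 -0.28  0.01]
482 [ 551.1 -137.6   42.1] [-0.15  -0.471  0.869] [-0.95  0.3   0.  ]
```

View pics/i.png

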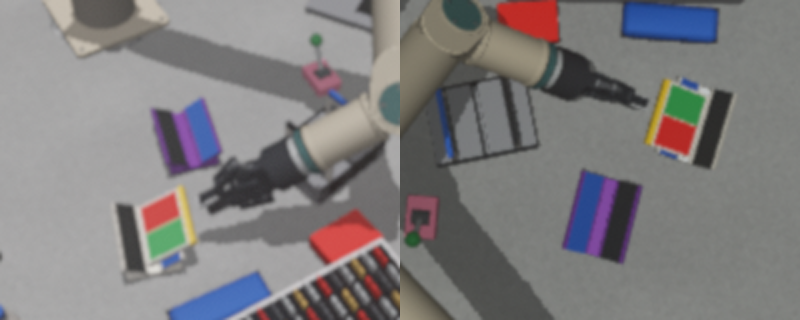

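Both views show red and green up, lying on the blue bay with normal tilt about 29° and centred. I'll back away upward, and measure the switch by ray casting from the first images.

Call:
send_rows(series=[[25,[0.1,0.3,0.6],[0,0,0]],[25,[0.05,0.2,0.9],[0.957,-0.289,0]],[25,[0,0,0.9],[0.957,-0.289,0]],[10,[0,0,0.6],[0.957,-0.289,0]],[0,[0,0,0],[0.957,-0.289,0]],[0,[0,0,0],[0.957,-0.289,0]],[0,[0,0,0],[0.957,-0.289,0]],[0,[0,0,0],[0.957,-0.289,0]]])

```text
clock: 17.8
eef_pos: [589.7, -33.5, 265.1]
tool_rot: [-2.708, 0.0, 2.847]
force: [0.1, 0.5, 0.1]
width: 0.0
gripper_force: 0.0
```

Run:
```python
from h import *
z=np.load('im0.npz')
def ray(d,u,v,zp):
    M=np.linalg.inv(d['world_to_cam']);f=192/np.tan(np.radians(d['vfov'])/2)
    r=M[:3,:3]@[(u-d['cx'])/f,(v-d['cy'])/f,1];o=M[:3,3];return (o+r*(zp-o[2])/r[2]).round(1)
for n,k,g,hs in (('top','ti',(136,195,163,228),(138,196,163,226)),('scene','si',(325,115,350,135),(322,125,350,156))):
    d=get_image(n);I=z[k];H=cv2.cvtColor(I,cv2.COLOR_RGB2HSV).astype(int);h,s,v=H[...,0],H[...,1],H[...,2]
    def cut(m,r):
        q=np.zeros(m.shape,np.uint8);q[r[1]:r[3],r[0]:r[2]]=m[r[1]:r[3],r[0]:r[2]];return q
    gm=cut((h>45)&(h<85)&(s>70),g);V,U=np.nonzero(gm);print(n,'ball',len(U),U.mean(),V.mean(),ray(d,U.mean(),V.mean(),83.4))
    W=z[k[0]+'w'];wm=cut((s<40)&(v>165),hs)
    c=max(cv2.findContours(wm,cv2.RETR_EXTERNAL,cv2.CHAIN_APPROX_NONE)[0],key=cv2.contourArea)
    P=np.array([ray(d,*p[0],25)[:2] for p in c],np.float32);r=cv2.minAreaRect(P);print(' house',r)
```

```text
top ball 43 143.11627906976744 218.7674418604651 [453.6 393.4  83.4]
 house ((476.9147644042969, 389.0657958984375), (45.75346755981445, 65.52922058105469), 83.33329772949219)
scene ball 21 335.3333333333333 124.14285714285714 [447.5 391.6  83.4]
 house ((470.99981689453125, 387.35772705078125), (59.964115142822266, 85.02909088134766), 85.14266967773438)
```

Call:
send_rows(series=[[0,[-0.4,0.85,0],[0.957,-0.289,0]],[0,[-0.4,0.85,0],[0.957,-0.289,0]],[0,[-0.4,0.85,0],[0.957,-0.289,0]],[0,[-0.4,0.85,0],[0.957,-0.289,0]],[0,[-0.4,0.85,0],[0.957,-0.289,0]],[0,[-0.4,0.85,0],[0,0,0]],[0,[-0.4,0.85,0],[0,0,0]],[0,[0,0,0],[0,0,0]]])

```text
clock: 18.9
eef_pos: [418.5, 329.4, 263.8]
tool_rot: [-3.14, -0.003, 2.858]
force: [0.6, -0.9, -0.3]
width: 0.2
gripper_force: 0.0
```

Call:
send_rows(series=[[0,[0,0,0],[0,0,0]],[0,[0,0,0],[0,0,0]]])

```text
clock: 19.15
eef_pos: [422.8, 322.5, 264.9]
tool_rot: [-3.14, 0.0, 2.845]
force: [-0.3, -0.7, -0.1]
width: -0.3
gripper_force: 0.0
```

Call:
send_rows(series=[[0,[-0.2,0.6,0],[0,0,0]],[0,[-0.2,0.6,0],[0,0,0]],[0,[0,0,-0.6],[0,0,0]],[0,[0,0,-0.8],[0,0,0]],[0,[0,0,-0.8],[0,0,0]],[0,[0,0,-0.5],[0,0,0]],[0,[0,0,0],[0,0,0]],[0,[0,0,0],[0,0,0]]])

```text
clock: 20.15
eef_pos: [399.5, 395.8, 104.2]
tool_rot: [3.14, 0.001, 2.846]
force: [-0.8, 1.7, 0.6]
width: -0.1
gripper_force: 0.0
```

Run:
```python
from h import *
a=grab('scene');b=grab('top')
print(sensors.read_state()['eef_pos'])
A=cv2.resize(a['img'][70:170,270:400],None,fx=3,fy=3,interpolation=cv2.INTER_CUBIC)
B=cv2.resize(b['img'][170:270,100:230],None,fx=3,fy=3,interpolation=cv2.INTER_CUBIC)
cv2.imwrite('pics/j.png',np.hstack([A,B])[:,:,::-1])
```

```text
[399.31912243 396.45969776 104.70182981]
```

View pics/j.png

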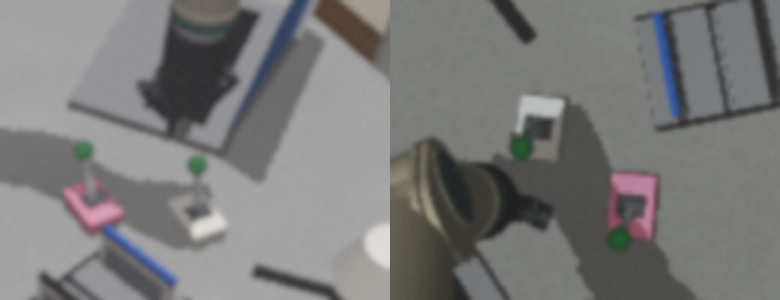

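The scene crop shows the closed fingers behind the green ball at (197,163), on the robot's side. The top view agrees, with the ball at (521,146) in the right half. I'll lower slightly and push.

Call:
send_rows(series=[[0,[0,-0.07,-0.2],[0,0,0]],[0,[0,0,0],[0,0,0]],[0,[0.3,-0.03,0],[0,0,0]],[0,[0.3,-0.03,0],[0,0,0]],[0,[0.3,-0.03,0],[0,0,0]],[0,[0.3,-0.03,0],[0,0,0]],[0,[0,0,0],[0,0,0]],[0,[0,0,0],[0,0,0]]])

```text
clock: 21.25
eef_pos: [469.9, 384.4, 90.8]
tool_rot: [-3.141, -0.0, 2.847]
force: [0.2, -0.5, -0.3]
width: -0.0
gripper_force: 0.0
```

```bash
cat > ball.py <<'E'
from h import *
d=get_image('scene');H=cv2.cvtColor(d['img'],cv2.COLOR_RGB2HSV).astype(int);W=world(d)
k=(H[...,0]>45)&(H[...,0]<85)&(H[...,1]>70);k[:110]=0;k[150:]=0;k[:,:270]=0;k[:,352:]=0
n,l,s,c=cv2.connectedComponentsWithStats(k.astype(np.uint8))
for i in range(1,n):
    if s[i,4]>3: print(s[i,4],c[i].round(1),np.median(W[l==i],0).round(1))
st=sensors.read_state();print(st['eef_pos'],st['force'])
E
python3 ball.py
```

```text
15 [297.6 119.6] [365.3 277.   91.9]
21 [341.9 132.8] [503.3 375.8  95.5]
[469.50386558 384.64946067  90.87076296] [-0.16661521  0.02416096  0.16852296]
```

Call:
send_rows(series=[[0,[0.12,-0.01,0],[0,0,0]],[0,[0.1,-0.01,0],[0,0,0]],[0,[0,0,0],[0,0,0]],[0,[0,0,0],[0,0,0]]])

```text
clock: 21.8
eef_pos: [483.6, 383.4, 91.1]
tool_rot: [3.141, 0.0, 2.847]
force: [0.1, 0.1, -0.3]
width: -0.0
gripper_force: 0.0
```

```bash
python3 ball.py
```

```text
14 [297.7 119.5] [363.5 279.4  89.7]
21 [342.9 135. ] [511.4 374.4  93.5]
[483.47786166 383.40876936  91.15325962] [-0.78120002 -0.93175793  0.47212022]
```

Call:
send_rows(series=[[0,[0.08,-0.01,0],[0,0,0]],[0,[0.05,0,0],[0,0,0]],[0,[0,0,0],[0,0,0]],[0,[0,0,0],[0,0,0]]])

```text
clock: 22.35
eef_pos: [486.0, 383.6, 90.5]
tool_rot: [-3.138, -0.009, 2.85]
force: [-9.4, 1.0, 5.0]
width: -0.4
gripper_force: 4.7
```

```bash
python3 ball.py
```

```text
14 [297.7 119.5] [363.2 278.   91.1]
22 [343.  135.3] [512.7 376.2  91.7]
[485.95464142 383.62429705  90.44301843] [-9.47902497  0.3599315   4.39916569]
```

The force rose to 9 N and the ball stopped moving, so the lever is at its stop. I'll back off and check.

Call:
send_rows(series=[[0,[-0.3,0.02,0],[0,0,0]],[0,[-0.5,0,0],[0,0,0]],[0,[-0.2,0,0.4],[0,0,0]],[0,[0,0,0.8],[0,0,0]],[0,[0,0,0.8],[0,0,0]],[0,[0,0,0],[0,0,0]],[0,[0,0,0],[0,0,0]],[0,[0,0,0],[0,0,0]]])

```text
clock: 23.4
eef_pos: [430.4, 383.5, 209.7]
tool_rot: [-3.139, -0.001, 2.847]
force: [0.5, -0.0, 0.0]
width: -0.1
gripper_force: 0.0
```

```bash
python3 ball.py
python3 - <<'E'
from h import *
a=grab('scene')
cv2.imwrite('pics/k.png',cv2.resize(a['img'][90:260,130:400],None,fx=2.9,fy=2.9,interpolation=cv2.INTER_CUBIC)[:,:,::-1])
E
```

```text
14 [297.7 119.5] [362.4 277.9  91.1]
19 [343.1 135.6] [513.6 374.5  90. ]
[430.50768708 383.51031966 209.69790337] [0.25193639 0.06661961 0.2734726 ]
```

View pics/k.png

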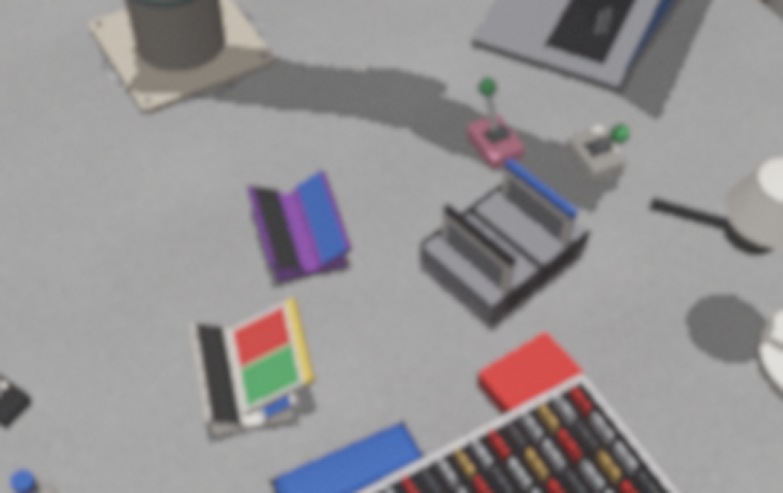

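The picture shows the lever fully over with its ball at (620,132). The plaque lies colour face up at (268,352), and the other two plaques stand in the rack.

```bash
python3 -c "
from h import *
print(ctrl.finish_job())"
```

```text
the job is handed in; nothing more can be done
None
```

The job is handed in at about 23 s: the plaque was laid ring face up, then turned over to lie colour face up in the cradle, the lamp switch was pushed to its stop, and nothing else appeared moved in the last picture; no verdict was returned.

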